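Turn the flap of the produce tray over its spine

TASK

The wooden flap of the two-bay produce tray covers the bay nearer the robot. Reach under its overhanging tab with the fingertips, turn it gently over the spine and press it down until it lies flat over the far bay, so that the near bay is open; then take the hand away. Only push the flap, never pinch it or slam it, and leave the produce in the tray and the things beside it where they are.

Things in the scene. Friction and masses are not known exactly. Their poses are not given: they have to be found in the camera images.
- tray: Light wood tray fixed to the table, 160 (its x) by 130 mm (its y), walls 6 mm thick, tops 50 mm above the table. A divider along its y, under the steel spine, parts a near bay (tray -x, toward the robot) from a far bay (+x). Origin: centre of the underside, on the table; z up; yaw within 0.45 rad of 0. The hinged flap belongs to it. Nothing stands in front of its near end.
- leaf (a joint): Flap angle about the spine, rad: 0 = flat over the near bay, 1.57 = upright, 3.14 = flat over the far bay (hard stops at 0 and 3.14). Starts between 0 and 0.3. The hinge is stiff by friction, about 0.09 N m: the 90 g flap stays at any angle where it is left and must be pushed the whole way, with 1 to 2 N at its tab.
- spine (a point): Middle of the spine (hinge) axis, straight above the tray's origin, 56 mm above the table; the axis runs along the tray's y, and the point's axes are the tray's.
- lime: Green lime, about 51 x 42 x 41 mm, loose in the near bay under the flap; to be left there. Origin: centre of its underside at the start.
- sweet_potato: Purple sweet potato, 38 x 86 x 39 mm, loose in the far bay; lower than the walls. Origin: centre of its underside at the start.
- garlic: Garlic bulb, 58 x 59 x 59 mm, loose on the table beside the tray. Origin: centre of its underside.
- jar: Small pepper jar with dark lid, 44 mm across and 96 mm tall, loose on the table beside the tray. Origin: centre of its underside.
- leaf_tab (a point): Middle of the tab's outer edge, at half thickness, 108 mm from the spine axis; moves with the flap. The flap is light wood, 126 mm wide (tray y), 6 mm thick, mid-plane through the spine axis; it ends flush with the tray's end wall, 80 mm from the axis. Only the 46 mm wide central tab, with rounded corners, overhangs (by 28 mm); at 0 its underside is 53 mm above the table, with free space under it.

How it is judged:
By the outcome, as a careful person would: the job done as asked, in the order asked, and still so for the second after the job is handed in, with the robot touching nothing.
It also fails if it takes over 40 s, if anything falls off the work surface, if the arm or the gripper's body presses on something with over 40 N, if the wrist force passes 120 N, or if a joint passes its speed limit or range.

ROBOT

A 7-joint arm with a two-finger parallel gripper is mounted at the origin on a cart in front of the work surface, level with it; the furniture and walls round the work are solid. World frame = base frame: x ahead of the robot, y to its left, z up, the work surface at z = 0. Lengths are in m, angles in degrees, forces in N, time in s.
With the tool pointing down it reaches from about 0.425 to 0.875 m from the base axis. Payload 4.7 kg.
Tool frame: the origin (TCP) lies between the finger pads; the fingertips stand env.tip_reach ahead of it and the grasp point (between the pads) lies 2 mm behind it (env.tip_reach is the distance from the TCP to the fingertips, in m); z points along the fingers, y is the line along which they close (so a half turn about z gives the same grasp; the last joint's range is limited). The gripper opens to 87 mm and grips with 3 to 60 N. Pads are 19 mm wide; open, the fingers measure 117 mm over their backs; the gripper's body (75 mm by 190 mm) begins 51 mm behind the grasp point.
Start: joints at [-66.228, 18.392, -4.016, 83.108, 1.295, 78.541, -3.26], TCP at [0.254, 0.598, 0.24] pointing down, gripper open.
Joint ranges: [-163.93, 163.93], [-17.29, 119.83], [-79.2, 71.16], [3.27, 140.29], [-89.18, 269.18], [5.43, 117.66], [-154.24, 154.24]. Speed limits (degrees/s): [147.25, 147.25, 180, 180, 180, 180, 180].

INTERFACE

Orientations are given as [roll, pitch, yaw] about the fixed x, y, z axes, in that order (R = Rz(yaw) Ry(pitch) Rx(roll)).
In Python, from cell import env gives the robot as it stands.
- The arm moves only by the shell command python3 steer.py 'ROWS' [FORCE]. ROWS is rows parted by semicolons, their numbers by spaces, 1 to 8 of them, each of 5 numbers: dx, dy, dz in m, then a turn about the tool's z in degrees, then the finger opening in m; each row is the pose to reach, as a shift and turn from the pose commanded when the command began, along the tool's axes at that moment; what a row does not reach only later rows make up. A row lasts 1/12 s, in which the tool goes at most 0.0417 m and 7.16 degrees, less where a joint would pass 70% of its speed; a pose out of reach is approached as far as the arm can. The fingers move at their own pace and stop on an object; FORCE is the grip in N (left out, the last holds). Time passes only in rows, so rows that do not move let the fingers close. It prints the time, the measured TCP pose, the force, the opening and the grip force at its end.
- env.get_obs(): the state, without advancing time (a new reading comes with each control period).
- env.read_camera(name): name is "side" or "top"; returns a dict with "color" (400x640x3 uint8, blue, green, red), "fx", "fy", "cx", "cy" (pixels), "world_from_camera" (4x4, takes a point from camera to world coordinates). Camera axes: x right, y down, z forward; pixel columns grow to the right and rows downward; lengths in m; the calibration is good to about 2 mm. A picture is of the moment at which its call begins. There is no depth.
- env.sign_off(): hands the job in; it is judged then, once.
The state is a dict: "time_s": time; "qpos": joint angles; "joint_velocities": joint speeds; "effort": joint torques, N m; "tool_pos": TCP position; "tool_rot": TCP orientation; "force": force on the tool from outside, world axes, zero at the start; "wrist_torque": the same for the moment, N m; "grip_width": finger opening in m; "grasp_force": force on a finger pad.
Only numpy, scipy, OpenCV 4.12 (cv2) and the standard library are available. Lean on these libraries where they do the work, as an engineer would, in place of code of your own. Each camera call takes 0.05 s, during which the arm holds its last target. There are 200 camera calls.

## Working session

There is one attempt and no reset: what is moved stays moved. The work goes in short steps, Python scripts to look and compute and a shell command to move; the robot and the scene stay as the last step left them, time stands still between calls to the robot, and variables do not carry over. Pictures are saved under pics/ and viewed, at most 10 in all, crops included, and the job is handed in when it is done.

```bash
ls; mkdir -p pics
python3 - <<'E'
from cell import env
import cv2,numpy as np
o=env.get_obs()
print({k:np.round(v,3).tolist() for k,v in o.items()}, env.tip_reach)
for n in("side","top"):
    c=env.read_camera(n); cv2.imwrite(f"pics/{n}0.png",c["color"]); print(n,c["fx"],c["fy"],c["cx"],c["cy"]); print(np.round(c["world_from_camera"],3))
E
```

```text
cell.py
pics
steer.py
{'time_s': 0.0, 'qpos': [-66.229, 18.438, -4.014, 83.175, 1.294, 78.54, -3.261], 'joint_velocities': [-0.042, -0.005, 0.028, -0.037, 0.009, -0.022, -0.061], 'effort': [0.0, -49.127, -0.404, -31.252, -0.064, 0.044, 0.0], 'tool_pos': [0.253, 0.598, 0.238], 'tool_rot': [-179.893, 0.005, 157.036], 'force': [0.017, 0.321, 0.936], 'wrist_torque': [-0.019, 0.023, 0.063], 'grasp_force': 0.0, 'grip_width': 0.087} 0.017
side 485.42100821411435 485.42100821411435 319.3399892918999 196.17217294142057
[[ 0.962 -0.141  0.235  0.325]
 [-0.272 -0.411  0.87  -0.585]
 [-0.026 -0.901 -0.434  0.434]
 [ 0.     0.     0.     1.   ]]
top 414.9593463863872 414.9593463863872 321.5563325735483 195.83182304358934
[[-0.011 -0.985  0.17   0.368]
 [-1.     0.008 -0.015  0.166]
 [ 0.014 -0.171 -0.985  0.91 ]
 [ 0.     0.     0.     1.   ]]
```

View pics/side0.png

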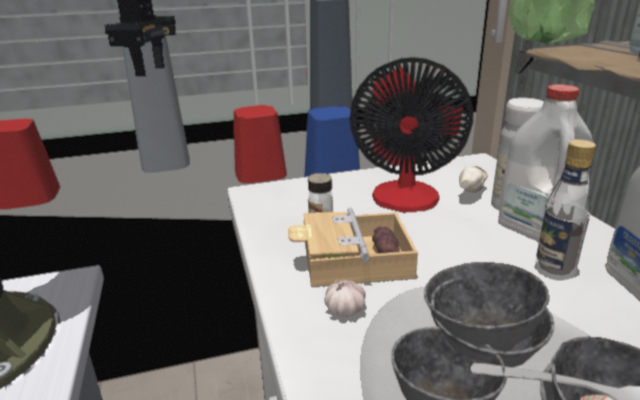

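View pics/top0.png

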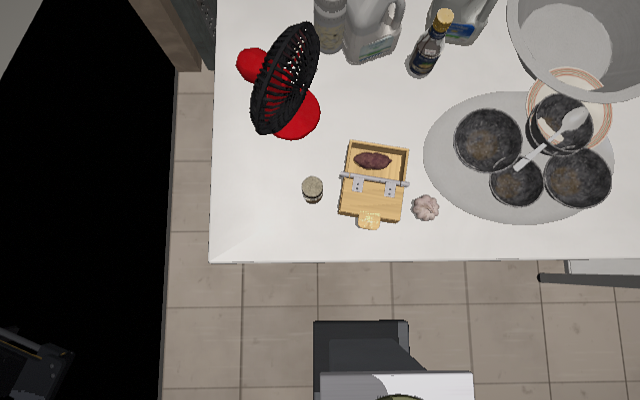

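The side view shows the tray at about (305–413, 212–280), with its tab at (300, 233), the garlic at (345, 298) and the jar at (320, 193). In the top view the spine runs (341, 176)–(408, 184), the tab is at (369, 222), the garlic at (425, 207) and the jar at (313, 190). I'll enlarge both to get precise corners.

Run:
```python
import cv2,numpy as np
a=cv2.imread("pics/top0.png")[130:240,295:445]; b=cv2.imread("pics/side0.png")[170:325,280:420]
cv2.imwrite("pics/topc.png",cv2.resize(a,None,fx=5,fy=5,interpolation=cv2.INTER_CUBIC))
cv2.imwrite("pics/sidec.png",cv2.resize(b,None,fx=3.8,fy=3.8,interpolation=cv2.INTER_CUBIC))
```

```text
(no output)
```

View pics/topc.png

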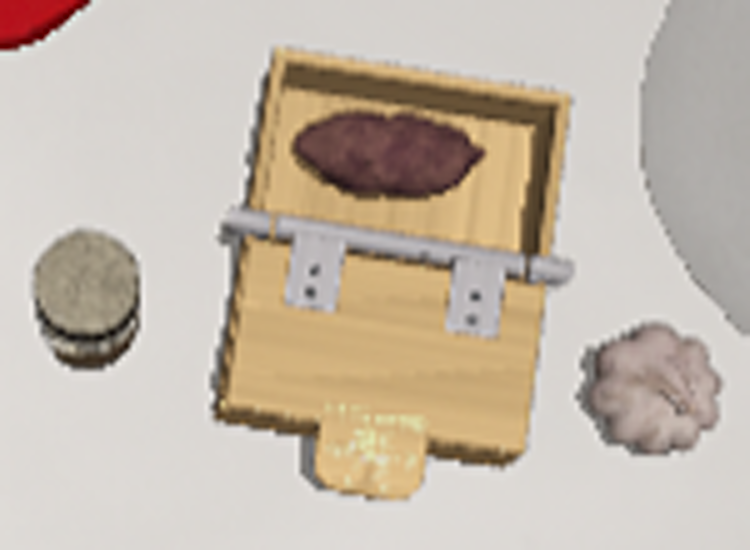

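View pics/sidec.png

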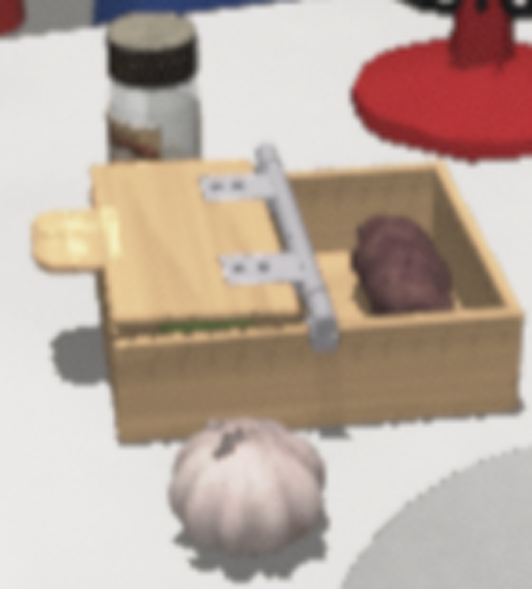

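Top crop (×5): the spine ends are at (230, 224) and (563, 271), the far wall corners at (277, 50) and (568, 97), and the middle of the tab edge at (368, 496). Side crop (×3.8): the spine ends are at (265, 155) and (323, 335), the far corners at (440, 165) and (518, 315), and the middle of the tab edge at (33, 238). The flap is open a crack, with green showing under it.

```bash
cat > h.py <<'E'
from cell import env
import numpy as np
from scipy.spatial.transform import Rotation as Ro
C={n:env.read_camera(n) for n in("side","top")}
def ray(n,p):
    c=C[n]; M=c["world_from_camera"]
    return M[:3,3], M[:3,:3]@np.array([(p[0]-c["cx"])/c["fx"],(p[1]-c["cy"])/c["fy"],1])
def plane(n,p,z):
    o,d=ray(n,p); return o+d*(z-o[2])/d[2]
def tri(a,b):
    (o1,d1),(o2,d2)=ray("side",a),ray("top",b)
    s=np.linalg.lstsq(np.c_[d1,-d2],o2-o1,rcond=None)[0]
    P,Q=o1+d1*s[0],o2+d2*s[1]; return (P+Q)/2,np.linalg.norm(P-Q)
T=lambda u,v:((u+.5)/5-.5+295,(v+.5)/5-.5+130)
S=lambda u,v:((u+.5)/3.8-.5+280,(v+.5)/3.8-.5+170)
E
python3 - <<'E'
from h import *
np.set_printoptions(precision=4,suppress=True)
R={}
for k,s,t in [("spL",(265,155),(230,224)),("spR",(323,335),(563,271)),("farL",(440,165),(277,50)),("farR",(518,315),(568,97)),("tab",(33,238),(368,496)),("flapcornL",(92,167),(222,407)),("flapcornR",(110,325),(520,456)),("garlic",(248,485),(652,388)),("jartop",(152,30),(87,272))]:
    R[k],e=tri(S(*s),T(*t)); print(k,R[k],round(e,4))
sp=(R["spL"]+R["spR"])/2; d=R["spL"]-R["spR"]; print("spine",sp,np.linalg.norm(d),"yaw",np.degrees(np.arctan2(-d[0],d[1])))
d=R["farL"]-R["farR"]; print("far yaw",np.degrees(np.arctan2(-d[0],d[1])),np.linalg.norm(d))
t=R["tab"]-sp; print("tab rel",t,np.linalg.norm(t),np.degrees(np.arcsin(t[2]/.108)), "yaw",np.degrees(np.arctan2(-t[1],-t[0])))
f=(R["farL"]+R["farR"])/2-sp; print("far rel",f,np.degrees(np.arctan2(f[1],f[0])))
for q in [(230,224),(563,271)]: print(plane("top",T(*q),.058))
for q in [(277,50),(568,97)]: print(plane("top",T(*q),.05))
print("tabtop",plane("top",T(368,496),.065))
E
```

```text
spL [0.5636 0.1114 0.0515] 0.0029
spR [ 0.5406 -0.0296  0.0482] 0.0015
farL [0.6407 0.0894 0.0448] 0.0001
farR [ 0.6183 -0.036   0.0455] 0.0007
tab [0.4462 0.0575 0.0597] 0.0016
flapcornL [0.4849 0.1165 0.0561] 0.0032
flapcornR [ 0.4621 -0.0069  0.0542] 0.0004
garlic [ 0.4951 -0.0727  0.0197] 0.0004
jartop [0.5321 0.1724 0.0928] 0.0027
spine [0.5521 0.0409 0.0498] 0.14283343696925727 yaw -9.271336858432882
far yaw -10.153531188530897 0.12737980750106667
tab rel [-0.1059  0.0166  0.0099] 0.1076738913090934 5.2621551281037515 yaw -8.901305007482728
far rel [ 0.0774 -0.0142 -0.0046] -10.372998556513844
[0.5607 0.1121 0.058 ]
[ 0.5394 -0.0275  0.058 ]
[0.6391 0.0899 0.05  ]
[ 0.6173 -0.035   0.05  ]
tabtop [0.4449 0.0583 0.065 ]
```

Yaw ≈ −9.5°, spine ≈ (0.5515, 0.041), flap ≈ 0.09 rad, tab edge ≈ (0.445, 0.059, 0.066). The tool always points down. So I'll close the fingers, stand them just in front of the tab edge with tips below its underside, and push and lift along the arc. First I move above that spot.

```bash
python3 steer.py '-0.186 -0.213 0 -7 0;-0.372 -0.426 0 -13.5 0;-0.372 -0.426 0 -13.5 0;-0.372 -0.426 0 -13.5 0;-0.372 -0.426 0 -13.5 0;-0.372 -0.426 0 -13.5 0;-0.372 -0.426 0 -13.5 0;-0.372 -0.426 0 -13.5 0' 10
cat >> h.py <<'E'
YAW=-9.5; SP=np.array([.5515,.041,.056])
def rel(p):  # tray frame relative to the spine
    d=np.asarray(p)-SP; c,s=np.cos(np.radians(YAW)),np.sin(np.radians(YAW))
    return np.array([c*d[0]+s*d[1],-s*d[0]+c*d[1],d[2]])
def togo(x,y,z): # shift in tool axes to TCP at (x,y,z) in the spine frame
    o=env.get_obs(); c,s=np.cos(np.radians(YAW)),np.sin(np.radians(YAW))
    w=SP+[c*x-s*y,s*x+c*y,z]; R=Ro.from_euler("xyz",o["tool_rot"],degrees=True)
    return np.round(R.inv().apply(w-o["tool_pos"]),4),"yaw",o["tool_rot"][2]
E
python3 -c "
from h import *
print(togo(-.1225,0,.184))"
```

```text
time_s: 0.87
tool_pos: [0.3578, 0.2797, 0.2396]
tool_rot: [180.0, 0.0, 170.5]
force: [0.6, 0.7, -0.0]
grip_width: 0.0418
grasp_force: 0.0
(array([-0.1065, -0.1982,  0.0003]), 'yaw', np.float64(169.92405898170006))
```

```bash
python3 steer.py '-0.108 -0.195 0 0 0;-0.108 -0.195 0 0 0;-0.108 -0.195 0 0 0;-0.108 -0.195 0 0 0;-0.108 -0.195 0 0 0;-0.108 -0.195 0 0 0;-0.108 -0.195 0 0 0;-0.108 -0.195 0 0 0'
python3 -c "
from h import *
print(rel(env.get_obs()['tool_pos']),togo(-.1235,0,.004))"
```

```text
time_s: 1.63
tool_pos: [0.432, 0.0718, 0.2396]
tool_rot: [179.9, -0.0, 170.4]
force: [0.7, -0.3, -0.6]
grip_width: 0.0009
grasp_force: 0.0
[-0.1236066   0.0121554   0.18346414] (array([-1.000e-04, -1.220e-02,  1.795e-01]), 'yaw', np.float64(170.67137805855958))
```

```bash
python3 steer.py '0 -0.012 0.04 0 0;0 -0.012 0.08 0 0;0 -0.012 0.12 0 0;0 -0.012 0.12 0 0'
python3 - <<'E'
from h import *
import cv2
print(rel(env.get_obs()['tool_pos']),togo(-.1235,0,.014))
a=C["side"]["color"][150:310,240:420]; b=C["top"]["color"][130:270,290:450]
f=lambda i:cv2.resize(i,(400,int(i.shape[0]*400/i.shape[1])),interpolation=cv2.INTER_CUBIC)
a,b=f(a),f(b); h=min(len(a),len(b)); cv2.imwrite("pics/p1.png",np.hstack([a[:h],b[:h]]))
E
```

```text
time_s: 2.07
tool_pos: [0.4241, 0.0602, 0.113]
tool_rot: [-179.7, -0.7, 170.7]
force: [-1.3, -0.1, -1.2]
grip_width: 0.0005
grasp_force: 0.0
[-0.12406293 -0.00052124  0.06322805] (array([-0.0007,  0.0006,  0.0492]), 'yaw', np.float64(170.68044134065855))
```

View pics/p1.png

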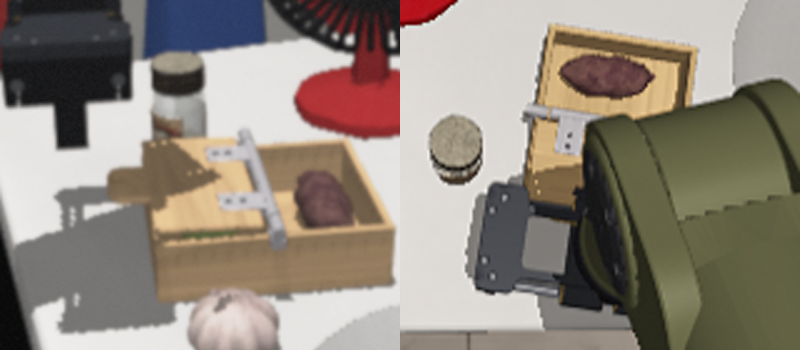

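Side crop: the closed fingertips at (70, 147) stand ahead of and above the tab edge (107, 188), clear of it. Descending in front of the tab.

```bash
python3 steer.py '0 0 0.02 0 0;0 0 0.035 0 0;0 0 0.049 0 0;0 0 0.049 0 0;0 0 0.049 0 0'
python3 -c "
from h import *
o=env.get_obs();print(rel(o['tool_pos']),o['tool_rot'],o['force'])"
```

```text
time_s: 2.58
tool_pos: [0.4315, 0.0609, 0.0725]
tool_rot: [179.9, 0.1, 170.6]
force: [0.3, -0.2, 0.1]
grip_width: 0.0006
grasp_force: 0.0
[-0.12122732 -0.00027698  0.01680038] [179.88753943   0.19467766 170.58564675] [ 0.10645586 -0.28258451 -0.20350593]
```

```bash
python3 steer.py '-0.001 0 0 0 0;-0.002 0 0 0 0;-0.003 0 0 0 0;-0.004 0 0 0 0;-0.005 0 0 0 0;-0.005 0 0 0 0'; python3 -c "
from h import *
o=env.get_obs();print(rel(o['tool_pos']),o['tool_rot'],o['force'])"
```

```text
time_s: 3.18
tool_pos: [0.4345, 0.0592, 0.0704]
tool_rot: [-180.0, -0.1, 170.5]
force: [-2.3, 1.5, 0.5]
grip_width: 0.0002
grasp_force: 1.0
[-0.11843417 -0.00135316  0.01432213] [-1.79996366e+02 -6.47116922e-02  1.70544368e+02] [-1.99762727  1.03051285  1.25623324]
```

Contact (about 2 N). Lift along the arc while keeping a light press.

```bash
python3 steer.py '-0.002 0 -0.003 0 0;-0.003 0 -0.006 0 0;-0.0035 0 -0.009 0 0;-0.004 0 -0.012 0 0;-0.005 0 -0.016 0 0;-0.006 0 -0.02 0 0;-0.006 0 -0.02 0 0'
python3 - <<'E'
from h import *
import cv2
o=env.get_obs();print(rel(o['tool_pos']),o['tool_rot'],o['force'])
a=C["side"]["color"][170:290,260:420]
cv2.imwrite("pics/p2.png",cv2.resize(a,None,fx=4,fy=4,interpolation=cv2.INTER_CUBIC))
E
```

```text
time_s: 3.87
tool_pos: [0.4368, 0.0587, 0.0897]
tool_rot: [-179.9, -0.5, 170.6]
force: [-9.2, 2.2, 2.3]
grip_width: 0.0005
grasp_force: 5.2
[-0.11613006 -0.00151473  0.03335291] [-179.92958524   -0.52601934  170.56337419] [-9.25756047  2.32066498  2.61321145]
```

View pics/p2.png

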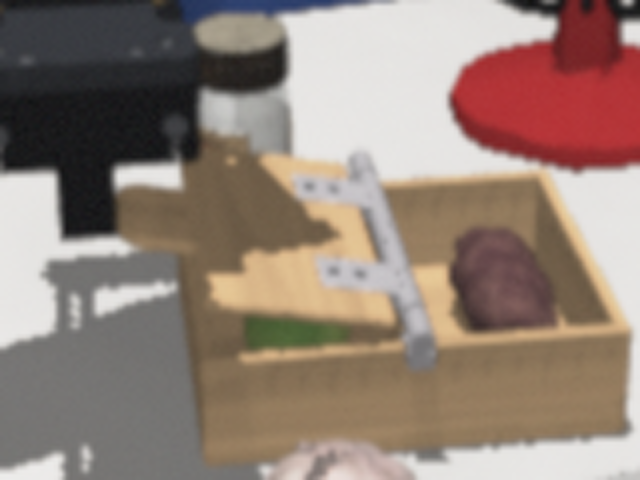

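The flap is coming up: the lime now shows under it, and the finger (62–117, 238) bears on the tab edge at (117, 220). Continue along the arc.

```bash
python3 steer.py '-0.001 0 -0.003 0 0;-0.002 0 -0.006 0 0;-0.003 0 -0.009 0 0;-0.0045 0 -0.012 0 0;-0.006 0 -0.015 0 0;-0.0075 0 -0.018 0 0;-0.0095 0 -0.021 0 0;-0.0115 0 -0.024 0 0'
python3 - <<'E'
from h import *
import cv2
o=env.get_obs();print(rel(o['tool_pos']),o['tool_rot'],o['force'])
a=C["side"]["color"][150:270,260:420]
cv2.imwrite("pics/p3.png",cv2.resize(a,None,fx=4,fy=4,interpolation=cv2.INTER_CUBIC))
E
```

```text
time_s: 4.63
tool_pos: [0.4442, 0.0574, 0.1124]
tool_rot: [-179.9, -1.0, 170.6]
force: [-18.8, 4.0, 7.0]
grip_width: 0.0004
grasp_force: 10.2
[-0.10835137 -0.00153083  0.05675687] [-179.86944218   -1.03719259  170.58498811] [-19.56985795   2.60350468   8.38135408]
```

View pics/p3.png

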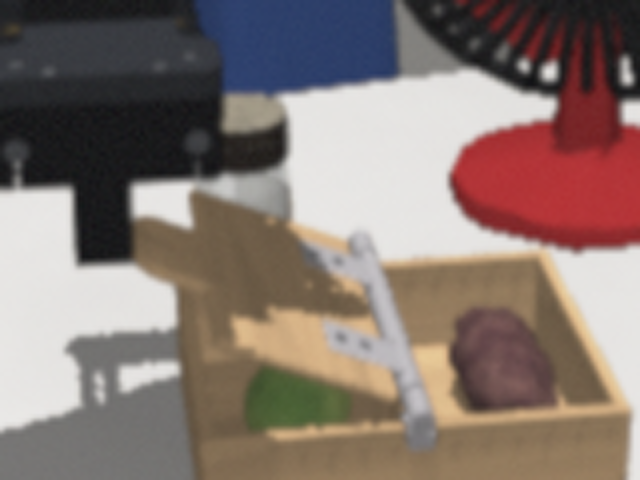

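The flap is at about 28°, with the tab edge at (135, 225) on the finger side. The pressing force has grown to 19 N, so I'll ease it by rising more than advancing.

```bash
python3 steer.py '0.001 0 -0.005 0 0;0 0 -0.009 0 0;-0.003 0 -0.014 0 0;-0.007 0 -0.019 0 0;-0.011 0 -0.024 0 0;-0.015 0 -0.027 0 0;-0.019 0 -0.030 0 0;-0.023 0 -0.034 0 0'; python3 -c "
from h import *
o=env.get_obs();print(rel(o['tool_pos']),o['tool_rot'],o['force'])"
```

```text
time_s: 5.4
tool_pos: [0.473, 0.0527, 0.1487]
tool_rot: [-180.0, -0.3, 170.6]
force: [-4.5, 0.4, 3.5]
grip_width: 0.0007
grasp_force: 2.2
[-0.07699955 -0.00136497  0.09347513] [1.79980893e+02 1.98455502e-02 1.70532365e+02] [-3.69499254  1.10840638  3.68795687]
```

```bash
python3 steer.py '-0.007 0 -0.006 0 0;-0.014 0 -0.010 0 0;-0.022 0 -0.014 0 0;-0.030 0 -0.017 0 0;-0.038 0 -0.019 0 0;-0.046 0 -0.020 0 0;-0.054 0 -0.021 0 0;-0.062 0 -0.021 0 0'; python3 -c "
from h import *
o=env.get_obs();print(rel(o['tool_pos']),o['tool_rot'],o['force'])"
```

```text
time_s: 6.17
tool_pos: [0.5372, 0.0419, 0.1696]
tool_rot: [-180.0, 0.0, 170.5]
force: [-0.7, -1.0, 1.1]
grip_width: 0.0007
grasp_force: 0.5
[-0.01394798 -0.00164223  0.11333668] [-1.79957839e+02  5.86991422e-02  1.70495076e+02] [ 0.06900103 -0.2871378   0.29956554]
```

About upright, with almost no force. Now over the top, with the fingertips pushing on the tab's underside.

```bash
python3 steer.py '-0.009 0 0 0 0;-0.018 0 0.001 0 0;-0.026 0 0.003 0 0;-0.034 0 0.006 0 0;-0.042 0 0.009 0 0;-0.049 0 0.012 0 0;-0.056 0 0.017 0 0;-0.063 0 0.022 0 0'
python3 - <<'E'
from h import *
import cv2
o=env.get_obs();print(rel(o['tool_pos']),o['tool_rot'],o['force'])
a=C["side"]["color"][110:280,270:430]
cv2.imwrite("pics/p4.png",cv2.resize(a,None,fx=3.4,fy=3.4,interpolation=cv2.INTER_CUBIC))
E
```

```text
time_s: 6.93
tool_pos: [0.5991, 0.0317, 0.1471]
tool_rot: [180.0, 0.0, 170.5]
force: [-1.2, -1.3, 1.2]
grip_width: 0.0005
grasp_force: 0.4
[ 0.04808129 -0.00159543  0.09024748] [-1.79941058e+02 -5.20906403e-02  1.70515369e+02] [-0.47898629 -0.12868001 -1.27346358]
```

View pics/p4.png

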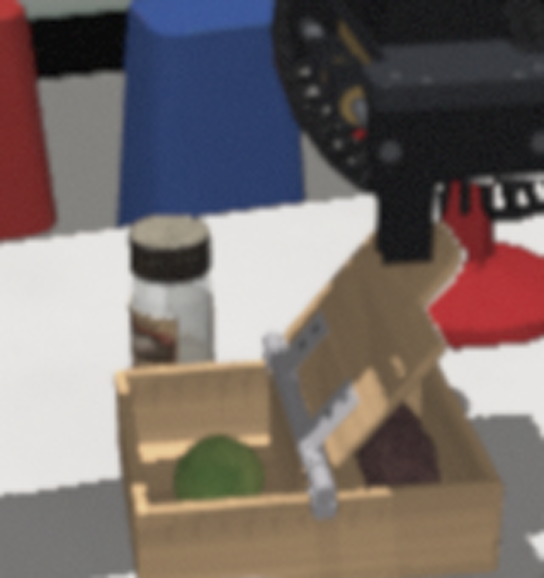

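The flap is about 40° past upright, with the fingertips at (405, 258) on its tab. The lime and sweet potato are in place. Continue down gently.

```bash
python3 steer.py '-0.006 0 0.005 0 0;-0.012 0 0.011 0 0;-0.018 0 0.017 0 0;-0.023 0 0.023 0 0;-0.027 0 0.030 0 0;-0.030 0 0.037 0 0;-0.033 0 0.044 0 0;-0.035 0 0.050 0 0'; python3 -c "
from h import *
o=env.get_obs();print(rel(o['tool_pos']),togo(.085,0,.020),o['force'])"
```

```text
time_s: 7.7
tool_pos: [0.633, 0.026, 0.0967]
tool_rot: [-180.0, -0.0, 170.5]
force: [0.0, 0.3, 1.5]
grip_width: 0.0007
grasp_force: 0.3
[ 0.08208637 -0.00154515  0.04007068] (array([-0.003 ,  0.0016,  0.0201]), 'yaw', np.float64(170.53149382843299)) [-0.5917195  -0.09949291  0.07138743]
```

```bash
python3 steer.py '-0.001 0 0.004 0 0;-0.002 0 0.008 0 0;-0.003 0 0.011 0 0;-0.003 0 0.014 0 0;-0.003 0 0.016 0 0;-0.003 0 0.018 0 0;-0.003 0 0.019 0 0;-0.003 0 0.020 0 0'; python3 steer.py '0 0 0.001 0 0;0 0 0.002 0 0;0 0 0.003 0 0;0 0 0.003 0 0'; python3 -c "
from h import *
o=env.get_obs();print(rel(o['tool_pos']),o['force'])"
```

```text
time_s: 8.47
tool_pos: [0.6359, 0.0256, 0.0776]
tool_rot: [180.0, 0.0, 170.5]
force: [-0.1, 0.3, 1.4]
grip_width: 0.0004
grasp_force: 0.3
time_s: 8.8
tool_pos: [0.6359, 0.0255, 0.0763]
tool_rot: [180.0, 0.0, 170.5]
force: [-3.1, -0.0, 8.6]
grip_width: 0.0002
grasp_force: 4.7
[ 0.08582475 -0.00126062  0.02030984] [-3.73241007  0.06680683  9.8033341 ]
```

The stop is reached: 10 N, with the tip 59 mm above the table, as expected for a flat flap. Withdraw upward and look.

```bash
python3 steer.py '0 0 -0.005 0 0;0 0 -0.015 0 0;0 0 -0.04 0 0;0 0 -0.08 0 0;0 0 -0.12 0 0;0 0 -0.15 0 0;0 0 -0.15 0 0;0 0 -0.15 0 0'
python3 - <<'E'
from h import *
import cv2
o=env.get_obs();print(rel(o['tool_pos']),o['force'])
a=C["side"]["color"][170:325,270:430]; b=C["top"]["color"][130:240,290:450]
f=lambda i:cv2.resize(i,(400,int(i.shape[0]*400/i.shape[1])),interpolation=cv2.INTER_CUBIC)
a,b=f(a),f(b); b=np.vstack([b,np.zeros((len(a)-len(b),400,3),np.uint8)]); cv2.imwrite("pics/p5.png",np.hstack([a,b]))
E
```

```text
time_s: 9.57
tool_pos: [0.637, 0.0254, 0.2276]
tool_rot: [179.9, 0.3, 170.5]
force: [-0.8, 0.7, -0.8]
grip_width: 0.0005
grasp_force: 0.0
[ 0.08499997 -0.00127826  0.16791925] [0.24072892 0.94314288 0.16364177]
```

View pics/p5.png

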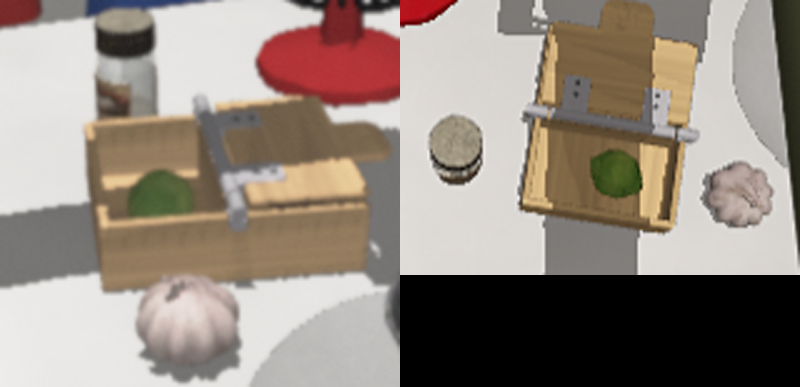

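The flap lies flat over the far bay (side crop 215–385, 100–205) and the near bay is open with the lime inside (160, 195). The garlic and jar haven't moved and the hand is clear, so I'm handing in.

```bash
python3 -c "
from cell import env
print(env.sign_off())"
```

```text
the job is handed in; nothing more can be done
None
```

The flap is turned over and lies flat over the far bay, the near bay is open with the lime still inside, the jar and garlic are where they were, and the hand is clear; the job was handed in at about 10 s (no verdict was returned).

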